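# Switch on the yellow photo lamp

## Robot

A 6-joint arm with a two-finger parallel gripper is mounted at the origin on a cart in front of the work surface, level with it; the furniture and walls round the work are solid. World frame = base frame: x ahead of the robot, y to its left, z up, the work surface at z = 0. Lengths are in m, angles in rad, forces in N, time in s.
With the tool pointing down it reaches from about 0.25 to 0.775 m from the base axis. Payload 4 kg.
Tool frame: the origin (TCP) lies midway between the tips of the shut fingers; the grasp point (between the pads) lies grip_point_offset behind it (grip_point_offset is the distance from the TCP to the grasp point, in m); z points along the fingers, y is the line along which they close (so a half turn about z gives the same grasp; the last joint's range is limited). The gripper opens to 94 mm and grips with 3 to 60 N. Pads are 16 mm wide; open, the fingers measure 119 mm over their backs; the gripper's body (75 mm by 177 mm) begins 78 mm behind the grasp point.
Start: joints at [1.176, 0.087, 1.371, -0, 1.684, -0.103], TCP at [0.158, 0.527, 0.206] pointing down, gripper open.
Joint ranges: [-3.1, 3.1], [-0.76, 2.03], [0.27, 2.55], [-1.08, 4.22], [0.17, 2.65], [-2.57, 2.57]. Speed limits (rad/s): [2.79, 2.79, 3.14, 3.14, 3.14, 3.14].

## Interface

Orientations are given as [roll, pitch, yaw] about the fixed x, y, z axes, in that order (R = Rz(yaw) Ry(pitch) Rx(roll)).
In Python, from bench import * gives the robot as it stands. The module is installed in compiled form; this text tells all that it offers.
- The arm moves only by the tool apply_moves, never from a script. Its argument "commands" is a list of rows, each a list of 7 numbers: the turn, a rotation vector about the world's x, y, z in rad, then the shift along the world's x, y, z in m, then the opening in per cent of the stroke, from 0 (shut) to 100 (fully open). In form: [[ax, ay, az, x, y, z, jaw], ...]. A call has exactly 5 rows; each row is the pose to reach, as a shift and turn from the pose commanded when the call began; what a row does not reach only later rows make up. A row lasts 1/10 s, in which the tool goes at most 50 mm and 8.59 degrees, less where a joint would pass 70% of its speed; a pose out of reach is approached as far as the arm can. A call with a gripper value outside its range is refused whole. The fingers move at their own pace and stop on an object; the grip force is fixed at half the most. Time passes only in rows, so rows that repeat a pose let the fingers close, or fill a call up. It gives the time, the measured TCP pose, the force, the opening and the grip force at its end, in the units of the state.
- get_obs(): the state, without advancing time (a new reading comes with each control period).
- snapshot(name): name is "side" or "top"; returns a dict with "pixels" (384x512x3 uint8, red, green, blue), "vertical_fov" (degrees; the focal length in pixels is half the picture's height over the tangent of half this angle, whatever the lens; pixels are square), "cx", "cy" (the principal point, pixels), "k1" (the pictures are not rectified: a ray, as slopes to the right and down, at radius r is drawn at 1 + k1 r^2 times it, then the intrinsics apply), "rvec" (rotation vector, rad) and "tvec" (3), from world to camera coordinates, as OpenCV has them. Camera axes: x right, y down, z forward; pixel columns grow to the right and rows downward; lengths in m; the calibration is good to about 2 mm. A picture is of the moment at which its call begins. There is no depth.
- close_job(): hands the job in; it is judged then, once.
Trained networks look in the newest picture that a camera, given by its name, has taken for a name from the list of things; names that differ only in an ending like _2 or _b are one class to them, and where a whole thing is asked for, a point or a joint stands for the part that bears it (a point fixed in the world has none). Each returns a list of dicts, best first, with "score" (0 to 1); they miss things now and then, are a little off and sometimes report something else, mostly with a low value. They report only what shows in the picture. A call takes as long as a camera call.
- masks_of(camera, query): "mask" (384x512 bool, what is visible of it) and "extent" ([left, top, right, bottom] in pixels, round what is visible of it).
- place_of(camera, query): "pixel" ([column, row] in pixels: a listed point, or the origin of a listed thing).
The state is a dict: "time": time; "joint_positions": joint angles; "qvel": joint speeds; "joint_torque": joint torques, N m; "tool_pos": TCP position; "ee_rot": TCP orientation; "wrist_force": force on the tool from outside, world axes, zero at the start; "wrist_torque": the same for the moment, N m; "width": finger opening in m; "finger_force": force on a finger pad.
Only numpy, scipy, OpenCV 4.12 (cv2) and the standard library are available. Lean on these libraries where they do the work, as an engineer would, in place of code of your own. Each camera call takes 0.05 s, during which the arm holds its last target. There are 200 camera calls.

## Task

The mouse figure is to be photographed under warm light: switch on the yellow lamp by sliding the small red switch in the slot on its top fully forward, towards the lamp's lens, and let go of it. Leave the blue lamp switched off.

Things in the scene. Friction and masses are not known exactly. Their poses are not given: they have to be found in the camera images.
- yellow_lamp_knob (a point): Top centre of the yellow lamp's red slide switch, a block 12 mm long (x), 18 wide (y), 9 high. x: forward to the lens = on; z up. It stands in a black-floored slot 10 mm deep, 46 wide, in the lamp's flat top (49 mm above the table): this point is 1 mm below that top, 9 above the slot floor. With the switch off, the slot runs from 66 mm behind this point to 40 ahead: a fingertip fits in behind it.
- yellow_lamp_switch (a joint): Travel of the yellow lamp's switch (m): 0 off, 0.024 fully on, at its stop by the lens end. No spring: it slides at about 1.5 N and stays where left, uncovering a green patch behind it. The lamp (body 180 x 78 mm, black round lens head 68 mm across at the front, top 69 mm above the table) is screwed to the table and cannot move.
- blue_lamp_knob (a point): The same point on the blue lamp, which apart from its colour is identical (sizes, axes, red switch, slot) and also screwed down. To be left alone.
- blue_lamp_switch (a joint): Travel of the blue lamp's switch (m): 0 off, 0.024 fully on. To be left off.

How it is judged:
At the end, for the whole second after the job is handed in: The yellow lamp's switch is forward, within 5 mm of its on stop (more than 19 of 24 mm), and the blue lamp's switch is still off (less than 9 mm of travel) (value of joint yellow_lamp_switch above 0.019 m and value of joint blue_lamp_switch below 0.009 m); the robot touches nothing.
It fails at once if the blue lamp is switched on (its switch pushed more than 12 mm forward) (value of joint blue_lamp_switch above 0.012 m).
It also fails if it takes over 29 s, if anything falls off the work surface, if the arm or the gripper's body presses on something with over 40 N, if the wrist force passes 120 N, or if a joint passes its speed limit or range.

## Working session

There is one attempt and no reset: what is moved stays moved. The work goes in short steps, Python scripts to look and compute and a tool call to move; the robot and the scene stay as the last step left them, time stands still between calls to the robot, and variables do not carry over. Pictures are saved under pics/ and viewed, at most 10 in all, crops included, and the job is handed in when it is done.

Besides the shell and the picture viewer there is one more tool, called after "Request:" in YAML: its name, and indented under it one key for each argument. apply_moves: Moves the arm, as the interface text tells. Its arguments: {"type":"object","properties":{"commands":{"type":"array"}},"required":["commands"]}

```bash
mkdir -p pics; cat > h.py <<'E'
from bench import *
import numpy as np, cv2
def K(s):
    f=192/np.tan(np.radians(s["vertical_fov"])/2); return f
def ray(s,p):
    f=K(s); d=np.array([(p[0]-s["cx"])/f,(p[1]-s["cy"])/f]); u=d.copy()
    for _ in range(30): u=d/(1+s["k1"]*(u@u))
    R=cv2.Rodrigues(np.array(s["rvec"],float))[0]; t=np.array(s["tvec"],float).ravel()
    return -R.T@t, R.T@np.array([u[0],u[1],1.])
def atz(s,p,z):
    c,d=ray(s,p); return c+d*(z-c[2])/d[2]
def proj(s,X):
    R=cv2.Rodrigues(np.array(s["rvec"],float))[0]; q=R@np.array(X)+np.array(s["tvec"],float).ravel()
    u=q[:2]/q[2]; u=u*(1+s["k1"]*(u@u)); return u*K(s)+[s["cx"],s["cy"]]
E
python3 - <<'E'
from h import *
np.set_printoptions(precision=4,suppress=True)
o=get_obs(); print(o["time"],o["tool_pos"],o["ee_rot"],o["width"])
for c in("side","top"):
    s=snapshot(c); cv2.imwrite(f"pics/{c}0.png",cv2.resize(s["pixels"][:,:,::-1],(800,600)))
    print(c,"cam at",ray(s,(256,192)))
    for n in("yellow_lamp_knob","blue_lamp_knob"):
        for r in place_of(c,n)[:3]: print(n,r["pixel"],r["score"],atz(s,r["pixel"],.048))
        for r in masks_of(c,n)[:2]:
            print(n,r["extent"],r["score"])
            m=r["mask"]; ys,xs=np.nonzero(m); P=np.array([atz(s,p,.048)[:2] for p in zip(xs,ys)])
            print(P.mean(0),np.linalg.eigh(np.cov(P.T)))
E
```

```text
0.0 [0.158  0.5262 0.2043] [-3.1394 -0.0002  2.8498] 0.09407603650388932
side cam at (array([ 0.252 , -0.7878,  0.5636]), array([ 0.3258,  0.7938, -0.5139]))
yellow_lamp_knob [286.9, 218.9] 0.41 [ 0.5992 -0.1183  0.048 ]
yellow_lamp_knob [287.8, 220.9, 290.7, 225.3] 0.53
[ 0.6018 -0.1261] EighResult(eigenvalues=array([0., 0.]), eigenvectors=array([[-0.8761,  0.482 ],
       [ 0.482 ,  0.8761]]))
blue_lamp_knob [240.0, 155.9] 0.52 [0.6093 0.2034 0.048 ]
top cam at (array([0.3992, 0.0079, 0.9658]), array([ 0.1879, -0.0369, -0.9815]))
yellow_lamp_knob [304.2, 179.5] 0.61 [ 0.6028 -0.1221  0.048 ]
yellow_lamp_knob [301.2, 177.3, 306.6, 184.1] 0.47
[ 0.6035 -0.1203] EighResult(eigenvalues=array([0., 0.]), eigenvectors=array([[-0.8033,  0.5955],
       [ 0.5955,  0.8033]]))
blue_lamp_knob [134.7, 171.3] 0.6 [0.6102 0.2137 0.048 ]
```

View pics/top0.png

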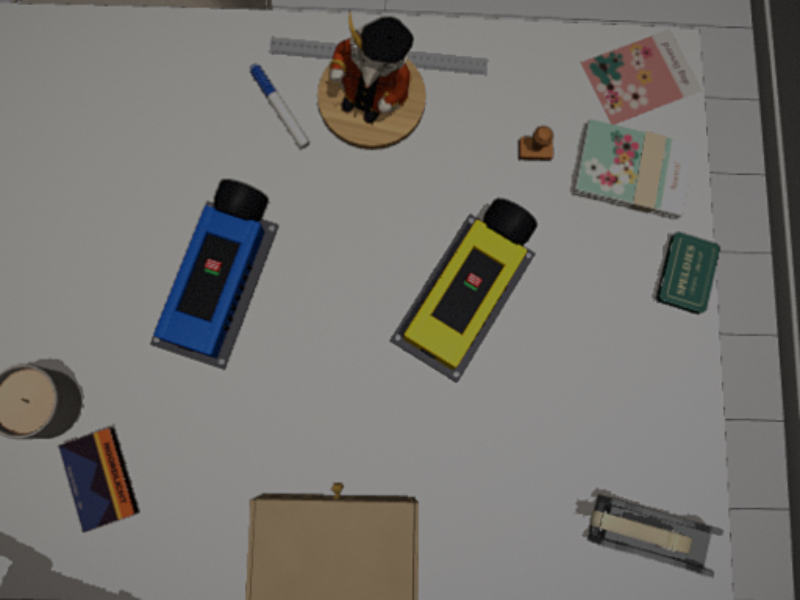

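View pics/side0.png

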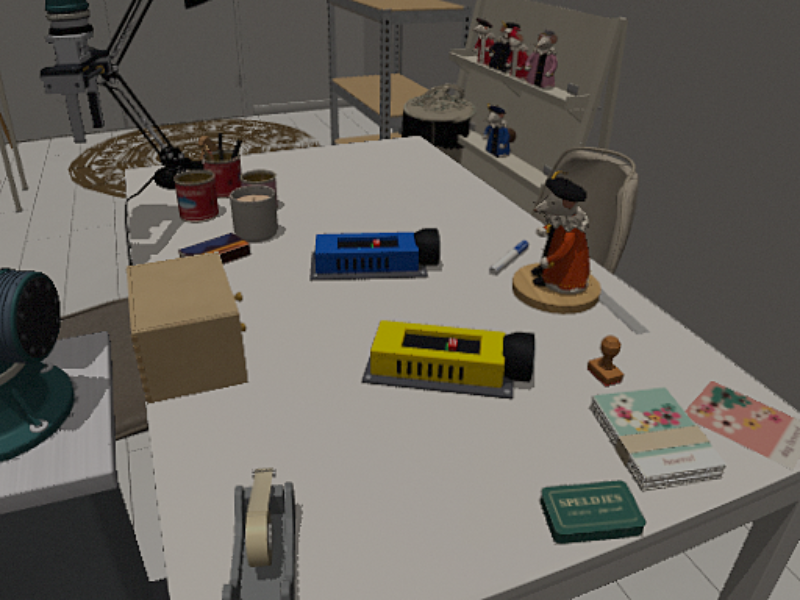

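The top view shows the yellow lamp, with its knob at about (474,281) of 800x600 and the lens up and to the right at (510,220). The blue lamp's knob is at (213,266), and the way between them is clear. Next I measure the slot axis.

```bash
python3 - <<'E'
from h import *
np.set_printoptions(precision=4,suppress=True)
s=snapshot("top"); im=s["pixels"].astype(int); h=cv2.cvtColor(s["pixels"],cv2.COLOR_RGB2HSV)
y=((h[...,0]>22)&(h[...,0]<35)&(h[...,1]>150)&(h[...,2]>60)).astype(np.uint8)
win=np.zeros_like(y); win[135:245,245:350]=1; y*=win
cs,hi=cv2.findContours(y,cv2.RETR_CCOMP,cv2.CHAIN_APPROX_NONE)
i=max((k for k in range(len(cs)) if hi[0][k][3]>=0),key=lambda k:cv2.contourArea(cs[k]))
c=cs[i].reshape(-1,2); P=np.array([atz(s,p,.049)[:2] for p in c]).astype(np.float32)
r=cv2.minAreaRect(P*1000); print("slot",r); b=cv2.boxPoints(r)/1000; print(b)
red=((h[...,0]<8)|(h[...,0]>172))&(h[...,1]>120)&(win>0); g=(h[...,0]>45)&(h[...,0]<85)&(h[...,1]>100)&(win>0)&(h[...,2]>50)
e1=b[1]-b[0]; e2=b[2]-b[1]; e=e1 if np.linalg.norm(e1)>np.linalg.norm(e2) else e2
e/=np.linalg.norm(e); e*=np.sign(e[0]); n=np.array([-e[1],e[0]])
print("yaw",np.arctan2(e[1],e[0]),"slot centre",np.array(r[0])/1000)
for nm,m,z in(("red",red,.048),("green",g,.039)):
    ys,xs=np.nonzero(m); Q=np.array([atz(s,p,z)[:2] for p in zip(xs,ys)]); D=Q-np.array(r[0])/1000
    print(nm,len(Q),Q.mean(0),"along",(D@e).min(),(D@e).max(),"across",(D@n).min(),(D@n).max())
o=get_obs();print(o["time"])
cv2.imwrite("pics/crop1.png",cv2.resize(s["pixels"][130:250,240:360,::-1],(600,600),interpolation=cv2.INTER_CUBIC))
E
```

```text
slot ((590.6275024414062, -111.69512939453125), (48.627994537353516, 107.7267074584961), 59.17676544189453)
[[ 0.5319 -0.105 ]
 [ 0.6244 -0.1602]
 [ 0.6493 -0.1184]
 [ 0.5568 -0.0632]]
yaw -0.5379671 slot centre [ 0.5906 -0.1117]
red 49 [ 0.6071 -0.1223] along 0.00947476452491248 0.11270301981020076 across -0.029720813210245618 0.027741439626761993
green 20 [ 0.5983 -0.1158] along 0.006380732713191998 0.010699827082599637 across -0.008159793459583247 0.009013633195138147
0.55
```

View pics/crop1.png

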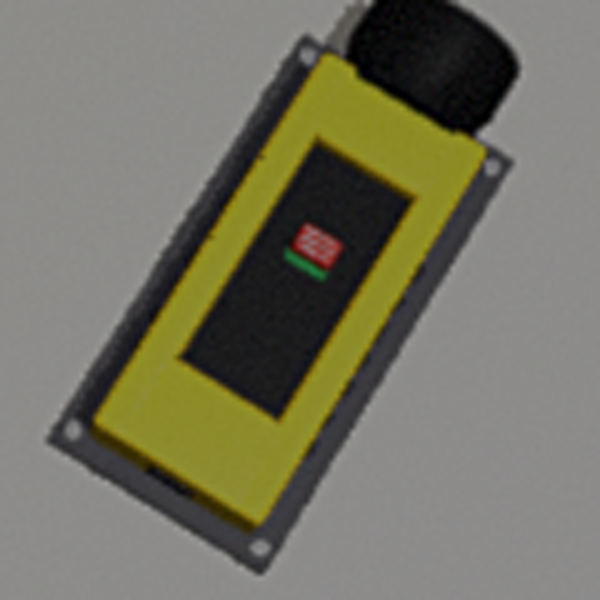

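The switch is off: the knob is 13 mm ahead of the slot centre, and the lamp's yaw is -0.54. I'll go in with shut fingers, tool x along the lamp, to about 20 mm behind the slot centre.

Request:
apply_moves:
  commands:
    - [0,0,-0.05,0.025,-0.038,0,0]
    - [0,0,-0.1,0.05,-0.076,0,0]
    - [0,0,-0.15,0.075,-0.114,0,0]
    - [0,0,-0.2,0.1,-0.152,0,0]
    - [0,0,-0.246,0.125,-0.19,0,0]

```text
time: 1.05
tool_pos: [0.2839, 0.3353, 0.2057]
ee_rot: [3.141, 0.0, 2.602]
wrist_force: [0.9, 0.4, 0.5]
width: 0.0573
finger_force: 0.0
```

Request:
apply_moves:
  commands:
    - [0,0,0,0.025,-0.038,0,0]
    - [0,0,0,0.05,-0.076,0,0]
    - [0,0,0,0.075,-0.114,0,0]
    - [0,0,0,0.1,-0.152,0,0]
    - [0,0,0,0.125,-0.19,0,0]

```text
time: 1.55
tool_pos: [0.409, 0.1451, 0.2059]
ee_rot: [3.14, 0.001, 2.604]
wrist_force: [0.2, 0.1, -0.1]
width: 0.0173
finger_force: 0.0
```

Request:
apply_moves:
  commands:
    - [0,0,0,0.024,-0.036,-0.01,0]
    - [0,0,0,0.048,-0.072,-0.02,0]
    - [0,0,0,0.072,-0.108,-0.03,0]
    - [0,0,0,0.096,-0.144,-0.04,0]
    - [0,0,0,0.12,-0.18,-0.05,0]

```text
time: 2.05
tool_pos: [0.5291, -0.0349, 0.1553]
ee_rot: [3.141, 0.001, 2.603]
wrist_force: [0.6, 0.1, 0.4]
width: 0.0005
finger_force: 0.0
```

Request:
apply_moves:
  commands:
    - [0,0,0,0.02,-0.033,-0.015,0]
    - [0,0,0,0.044,-0.0665,-0.04,0]
    - [0,0,0,0.044,-0.0665,-0.07,0]
    - [0,0,0,0.044,-0.0665,-0.086,0]
    - [0,0,0,0.044,-0.0665,-0.086,0]

```text
time: 2.55
tool_pos: [0.57, -0.0996, 0.0658]
ee_rot: [-3.14, -0.007, 2.603]
wrist_force: [-0.6, 0.1, -0.7]
width: 0.0003
finger_force: 0.0
```

```bash
python3 - <<'E'
from h import *
o=get_obs();print(o["time"],o["tool_pos"],o["wrist_force"],o["width"])
a=[]
for c,X in(("top",(.59,-.11,.049)),("side",(.59,-.11,.049))):
    s=snapshot(c); u,v=proj(s,X).astype(int)
    k=s["pixels"][v-50:v+50,u-40:u+40,::-1]; a.append(cv2.resize(k,(400,500),interpolation=cv2.INTER_CUBIC)); print(c,u,v)
    print(proj(s,o["tool_pos"]))
cv2.imwrite("pics/c2.png",np.hstack(a))
E
```

```text
2.55 [ 0.56997275 -0.09956315  0.06577478] [-0.57193984  0.10631059 -0.67488623] 0.0003492520059091955
top 298 185
[293.93790138 193.80758503]
side 281 217
[271.1392826  210.07419092]
```

View pics/c2.png

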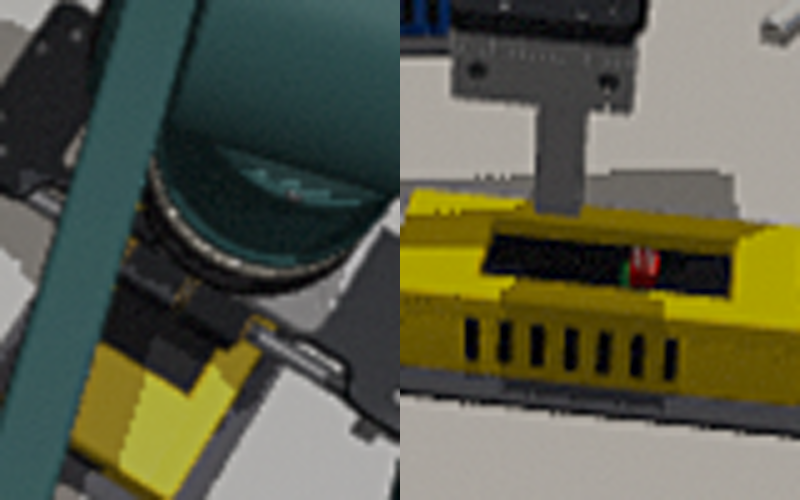

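The side view shows the fingertip at about (273,210), over the slot and behind the knob, which agrees with the TCP projection. Now going down.

Request:
apply_moves:
  commands:
    - [0,0,0,0,0,-0.008,0]
    - [0,0,0,0,0,-0.015,0]
    - [0,0,0,0,0,-0.02,0]
    - [0,0,0,0,0,-0.022,0]
    - [0,0,0,0,0,-0.022,0]

```text
time: 3.15
tool_pos: [0.5719, -0.0996, 0.0471]
ee_rot: [-3.141, -0.001, 2.604]
wrist_force: [0.8, 0.2, 0.3]
width: 0.0008
finger_force: 0.0
```

Request:
apply_moves:
  commands:
    - [0,0,0,0,0,-0.002,0]
    - [0,0,0,0,0,-0.004,0]
    - [0,0,0,0,0,-0.005,0]
    - [0,0,0,0.003,-0.002,-0.005,0]
    - [0,0,0,0.006,-0.004,-0.005,0]

```text
time: 3.65
tool_pos: [0.5786, -0.1039, 0.0426]
ee_rot: [3.141, 0.0, 2.604]
wrist_force: [0.0, 0.8, 0.4]
width: 0.0006
finger_force: 0.0
```

Request:
apply_moves:
  commands:
    - [0,0,0,0.005,-0.003,0,0]
    - [0,0,0,0.01,-0.006,0,0]
    - [0,0,0,0.015,-0.009,0,0]
    - [0,0,0,0.02,-0.012,0,0]
    - [0,0,0,0.025,-0.015,0,0]

```text
time: 4.15
tool_pos: [0.6035, -0.1189, 0.0425]
ee_rot: [3.142, -0.001, 2.604]
wrist_force: [-1.5, 1.8, 1.3]
width: 0.0007
finger_force: 0.9
```

Request:
apply_moves:
  commands:
    - [0,0,0,0.002,-0.001,0,0]
    - [0,0,0,0.004,-0.0023,0,0]
    - [0,0,0,0.006,-0.0035,0,0]
    - [0,0,0,0.007,-0.004,0,0]
    - [0,0,0,0.007,-0.004,0,0]

```text
time: 4.65
tool_pos: [0.6093, -0.1223, 0.0424]
ee_rot: [-3.141, -0.002, 2.604]
wrist_force: [-5.0, 1.6, 3.1]
width: 0.0007
finger_force: 2.5
```

Request:
apply_moves:
  commands:
    - [0,0,0,0.001,-0.0005,0,0]
    - [0,0,0,0.002,-0.001,0,0]
    - [0,0,0,0.002,-0.001,0,0]
    - [0,0,0,0.002,-0.001,0,0]
    - [0,0,0,0.002,-0.001,0,0]

```text
time: 5.15
tool_pos: [0.6095, -0.1223, 0.0424]
ee_rot: [-3.141, -0.007, 2.604]
wrist_force: [-9.1, 3.7, 5.4]
width: 0.0006
finger_force: 4.9
```

The fingers have stopped and the force is rising, so the switch is at its stop. Backing off and lifting clear.

Request:
apply_moves:
  commands:
    - [0,0,0,-0.006,0.0035,0,0]
    - [0,0,0,-0.015,0.009,0,0]
    - [0,0,0,-0.015,0.009,0.02,0]
    - [0,0,0,-0.015,0.009,0.06,0]
    - [0,0,0,-0.015,0.009,0.1,0]

```text
time: 5.65
tool_pos: [0.5966, -0.1145, 0.1425]
ee_rot: [-3.141, -0.001, 2.604]
wrist_force: [0.3, -0.3, 0.4]
width: 0.0009
finger_force: 0.0
```

Request:
apply_moves:
  commands:
    - [0,0,0,-0.025,0.038,0.03,0]
    - [0,0,0,-0.05,0.076,0.05,0]
    - [0,0,0,-0.075,0.114,0.05,0]
    - [0,0,0,-0.1,0.152,0.05,0]
    - [0,0,0,-0.125,0.19,0.05,0]

```text
time: 6.15
tool_pos: [0.4715, 0.0766, 0.193]
ee_rot: [3.14, 0.003, 2.603]
wrist_force: [0.1, 0.3, -0.1]
width: 0.0003
finger_force: 0.0
```

```bash
python3 - <<'E'
from h import *
a=[]
for c in("top","side"):
    s=snapshot(c); u,v=proj(s,(.59,-.11,.049)).astype(int)
    a.append(cv2.resize(s["pixels"][v-50:v+50,u-40:u+40,::-1],(400,500),interpolation=cv2.INTER_CUBIC))
    for r in place_of(c,"yellow_lamp_knob")[:1]:
        D=atz(s,r["pixel"],.048)[:2]-[.5906,-.1117]; print(c,r["score"],"along",D@[.8588,-.5124])
    for r in place_of(c,"blue_lamp_knob")[:1]: print("blue",r["pixel"])
cv2.imwrite("pics/c3.png",np.hstack(a)); o=get_obs(); print(o["time"],o["wrist_force"],o["tool_pos"])
E
```

```text
top 0.45 along 0.03817391435044914
side 0.41 along 0.0379107080439398
blue [242.3, 156.1]
6.45 [-0.024976   -0.63406765 -0.45665927] [0.47283724 0.07453277 0.19248093]
```

View pics/c3.png

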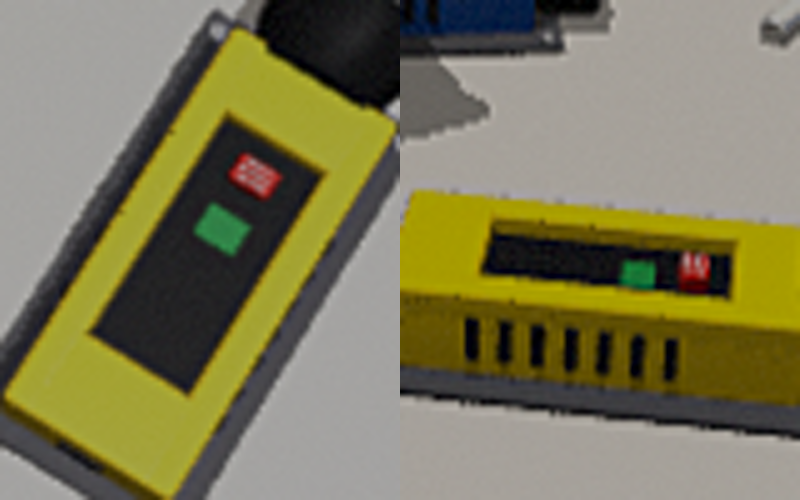

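Both views show the knob fully forward, about 38 mm ahead of the slot centre (24 mm of travel), with the green patch uncovered. The arm is clear, so I'm handing in.

```bash
python3 -c "
from bench import *
print(close_job())"
```

```text
the job is handed in; nothing more can be done
None
```

The yellow lamp's switch is fully forward at its on stop and released, the blue lamp was left alone, the arm is clear, and the job is handed in; the hand-in call gave no verdict.

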